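# Tap a jammed sample tray free

### The arm

A 7-joint arm with a two-finger parallel gripper is mounted at the origin on the work surface. World frame = base frame: x ahead of the robot, y to its left, z up, the work surface at z = 0. Lengths are in m, angles in rad, forces in N, time in s.
With the tool pointing down it reaches from about 0.4 to 0.875 m from the base axis. Payload 19.3 kg.
Tool frame: the origin (TCP) lies midway between the tips of the shut fingers; the grasp point (between the pads) lies 19 mm behind it; z points along the fingers, y is the direction in which the jaws open and shut (so a half turn about z gives the same grasp; the last joint's range is limited). The gripper opens to 85 mm and grips with 20 to 120 N. Pads are 22 mm wide; open, the fingers measure 114 mm over their backs; the gripper's body (76 mm by 85 mm) begins 54 mm behind the grasp point. The pads swing forward as they close: fully open they stand 13 mm farther back than shut.
Start: joints at [-1.306, 0.521, -0.036, 1.599, 0.021, 1.021, -0.113], TCP at [0.205, 0.59, 0.231] pointing down, gripper open.
Joint ranges: [-2.91, 2.91], [-0.3, 2.13], [-1.5, 1.42], [0.17, 2.43], [-1.26, 4.41], [0.16, 1.93], [-2.52, 2.52]. Speed limits (rad/s): [1.89, 1.89, 2.39, 2.39, 3.01, 3.01, 3.01].

### API

Orientations are given as [roll, pitch, yaw] about the fixed x, y, z axes, in that order (R = Rz(yaw) Ry(pitch) Rx(roll)).
In Python, from workcell import telemetry, cams, workorder gives the robot as it stands. The module is installed in compiled form; this text tells all that it offers.
- The arm moves only by the tool apply_moves, never from a script. Its argument "steps" is a list of rows, each a list of 4 numbers: the shift along the tool's x, y, z in cm, then the turn about the tool's z in rad. A call has exactly 10 rows; each row is the pose to reach, as a shift and turn from the pose commanded when the call began, along the tool's axes at that moment; what a row does not reach only later rows make up. A row lasts 1/12 s, in which the tool goes at most 41.7 mm and 7.16 degrees, less where a joint would pass 70% of its speed; a pose out of reach is approached as far as the arm can. A call with a gripper value outside its range is refused whole. "claw" is the closure, from 0 (fully open) to 1 (shut), set as the call begins (left out, the last holds). The fingers move at their own pace and stop on an object; "force" is the grip in N (left out, the last holds). Time passes only in rows, so rows that repeat a pose let the fingers close, or fill a call up. It gives the time, the measured TCP pose, the force and the opening at its end, in the units of the state.
- telemetry.observe(): the state, without advancing time (a new reading comes with each control period).
- cams.grab_frame(name): name is "scene" or "top"; returns a dict with "color" (400x640x3 uint8, red, green, blue), "mtx" (3x3 intrinsics, pixels), "eye" and "orientation" of the camera in the world. Camera axes: x right, y down, z forward; pixel columns grow to the right and rows downward; lengths in m; the calibration is good to about 2 mm. A picture is of the moment at which its call begins. There is no depth.
- workorder.job_done(): hands the job in, once; it reports no verdict.
Trained networks look in the newest picture that a camera, given by its name, has taken for a name from the list of things; names that differ only in an ending like _2 or _b are one class to them, and where a whole thing is asked for, a point or a joint stands for the part that bears it (a point fixed in the world has none). Each returns a list of dicts, best first, with "score" (0 to 1); they miss things now and then, are a little off and sometimes report something else, mostly with a low value. They report only what shows in the picture. A call takes as long as a camera call. They do not tell look-alikes from the thing itself.
- cams.find_in(camera, name): "box" ([left, top, width, height] in pixels, round what is visible of it).
- cams.pinpoint(camera, name): "uv" ([column, row] in pixels: a listed point, or the origin of a listed thing).
The state is a dict: "clock": time; "qpos": joint angles; "qd": joint speeds; "joint_efforts": joint torques, N m; "position": TCP position; "tool_rot": TCP orientation; "force": force on the tool from outside, world axes, zero at the start; "moment": the same for the moment, N m; "grip_width": finger opening in m.
Only numpy, scipy, OpenCV 4.12 (cv2) and the standard library are available. Lean on these libraries where they do the work, as an engineer would, in place of code of your own. Each camera call takes 0.05 s, during which the arm holds its last target. There are 200 camera calls.

### The job

The sample tray on the analyser's sampler deck has jammed in its slide. Take the small mallet and tap the tray loose with light taps (never above 25 N, and only the mallet may touch the tray) on the rear faces (away from the stops) of its two upright lugs in turn, a little on one side and then the other, until it has come all the way forward and sits square against both stops. Then stand the mallet upright back on its rubber mat, leaving everything else where it is.

Things in the scene. Friction and masses are not known exactly. Their poses are not given: they have to be found in the camera images.
- deck: Fixed white slab 240 (x) x 300 (y) x 30 mm high; origin at the centre of its underside on the bench, top at z=30 mm. The tray on it slides along deck -x ('forward', roughly towards the robot); side rails 10 mm high at y=+-112 mm. Behind the tray (+x) its top is bare to x=120 mm. A small vial stands on its front (-x), +y corner.
- stop_left (a point): Left of two fixed steel stop blocks (12 x 26 x 13 mm) standing on the deck in front of the tray, at deck y=+45 and -45 mm: centre of the face towards the tray, at deck x=-60 mm, 36 mm above the bench. The tray's front edge is 15 mm from it with the tray fully back and touches it when that side is home. Driven on, a side that is home hardly gives (thin rubber face). Axes as the deck.
- stop_right (a point): The same point on the right stop block (deck y=-45 mm). Jam and stops come on abruptly: a tap pushed at 10 to 15 mm/s and halted at about 16 N stays under 25 N; a fast one overshoots it.
- tray_mid (a point): Centre of the tray's top, 43 mm above the bench; axes turn with the tray. Grey plate 90 x 200 x 12 mm with short capped tubes (to 67 mm above the bench, all 10 mm or more in front of the lugs). It rides on two stiff slides at deck y=+45 and -45 mm, each sticking with about 13.5 N. It starts with each slide 0 to 2.5 mm forward, stays where it is left and cannot be lifted.
- lug_left (a point): Tapping point of the left steel lug on the tray's rear edge (deck y=+85 mm): centre of its flat rear face, which looks to deck +x, 62 mm above the bench. Each lug is 30 wide, 12 thick, its top 80 mm above the bench. The face is at deck x=+45 mm with the tray fully back, +30 mm when home against the stop (travel 15 mm).
- lug_right (a point): The same point on the right lug (deck y=-85 mm). A push on one lug towards deck -x moves that side alone, at 9 to 12 N, the other staying as pivot, until the tray is cocked 0.03 rad (1.7 degrees, lugs about 5 mm apart in x) and jams; more there, or a push in the middle, would take 27 N or more, over the permitted 25 N. From cocked one way to cocked the other that lug moves about 8 mm.
- mat: Black rubber mat 160 x 200 x 4 mm lying on the bench, fixed; origin at the centre of its underside, top at z=4 mm. The mallet starts standing on it, with a small steel dish (56 mm across, 14 mm high) 80 to 125 mm away towards the mat's +y side.
- mallet_grip (a point): Holding point, in the middle of the mallet's upright wooden handle. The mallet (0.16 to 0.29 kg) stands on its head, handle up: head a grey nylon block 80 (x) x 36 (y) x 36 mm high; handle 24 (x) x 20 (y) mm, from 36 to 96 mm above its underside; this point is 64 mm above it. x is the head's long axis; its two flat 36 x 36 mm ends, 40 mm from the handle's axis, are the striking faces.
- mallet_head (a point): Centre of the mallet's head, 18 mm above the mallet's underside and 46 mm below mallet_grip; same axes.
- vial: Small jar, 28 mm across and 50 mm high, loose on a front corner of the deck; bystander. Origin under its centre.
- dish: Small steel dish on the mat; bystander. Origin under its centre.
- wash_bottle: White bottle, 60 mm across, 150 mm high, beyond the task; bystander. Origin under its centre.
- tip_box: Closed box 75 x 110 x 50 mm, loose, beyond the deck; bystander. Origin under its centre.
- screwdriver: Screwdriver 170 mm long lying on the bench to the right of the deck; bystander.
- reagent: Amber jar 60 mm across, 90 mm high; bystander. Origin under its centre.
There are look-alikes about, which are no part of the job. Leave any orange look-alike of the part that bears mallet_grip alone.

How it is judged:
By the outcome, as a careful person would: the job done as asked, in the order asked, and still so for the second after the job is handed in, with the robot touching nothing.
It also fails if it takes over 67 s, if anything falls off the work surface, if the arm or the gripper's body presses on something with over 40 N, if the wrist force passes 120 N, or if a joint passes its speed limit or range.

## Working session

There is one attempt and no reset: what is moved stays moved. The work goes in short steps, Python scripts to look and compute and a tool call to move; the robot and the scene stay as the last step left them, time stands still between calls to the robot, and variables do not carry over. Pictures are saved under pics/ and viewed, about 8 in all and at most 12, crops included, and the job is handed in when it is done.

Besides the shell and the picture viewer there is one more tool, called as name(argument=value, ...) on one line, values as JSON. apply_moves: Moves the arm, as the interface text tells. Its arguments: {"type":"object","properties":{"steps":{"type":"array"},"claw":{"type":"number"},"force":{"type":"number"}},"required":["steps"]}

```bash
mkdir -p pics
cat > h.py <<'E'
import numpy as np, cv2
from scipy.spatial.transform import Rotation as Ro
from workcell import telemetry, cams, workorder
def cam(name):
    f=cams.grab_frame(name); o=np.array(f["orientation"],float)
    R=o if o.shape==(3,3) else (Ro.from_euler('xyz',o).as_matrix() if o.size==3 else Ro.from_quat(o).as_matrix())
    return f,np.array(f["mtx"]),R,np.array(f["eye"])
def ray(c,uv,z):
    f,K,R,e=c; d=R@np.linalg.solve(K,[uv[0],uv[1],1]); return e+d*(z-e[2])/d[2]
def proj(c,p):
    f,K,R,e=c; q=K@(R.T@(np.array(p)-e)); return q[:2]/q[2]
def save(c,n,crop=None,s=1):
    im=c[0]["color"][:,:,::-1]
    if crop: l,t,w,h=crop; im=im[t:t+h,l:l+w]
    cv2.imwrite(f"pics/{n}.png",cv2.resize(im,None,fx=s,fy=s,interpolation=cv2.INTER_CUBIC))
E
cat > a.py <<'E'
from h import *
Z=dict(deck=0,stop_left=.036,stop_right=.036,tray_mid=.043,lug_left=.062,lug_right=.062,mat=0,mallet_grip=.068,mallet_head=.022,vial=.03,dish=.004)
ims=[]
for n in("scene","top"):
    c=cam(n); ims.append(c[0]["color"][:,:,::-1]); print(n,c[0]["orientation"],c[3],c[1][0,0])
    for k,z in Z.items():
        print(k,[(round(d["score"],2),np.round(d["uv"]).tolist(),np.round(ray(c,d["uv"],z)[:2],4).tolist()) for d in cams.pinpoint(n,k)[:3]])
    save(c,n+"0",None,1.25)
print(telemetry.observe())
E
python3 a.py
```

```text
scene [-2.43023266 -0.00549448  2.21327035] [1.19879124 0.5446456  1.02515037] 430.4730069331464
deck [(0.7, [290.0, 194.0], [0.5251, -0.0658])]
stop_left [(0.89, [314.0, 188.0], [0.4845, -0.0])]
stop_right [(0.81, [294.0, 168.0], [0.4538, -0.1012])]
tray_mid [(0.58, [288.0, 188.0], [0.5367, -0.0598]), (0.35, [289.0, 191.0], [0.545, -0.0482])]
lug_left [(0.83, [290.0, 203.0], [0.5932, -0.0061])]
lug_right [(0.85, [261.0, 168.0], [0.5355, -0.1678]), (0.73, [314.0, 187.0], [0.4988, 0.0128])]
mat [(0.78, [387.0, 251.0], [0.5245, 0.2928]), (0.48, [409.0, 251.0], [0.4865, 0.3432])]
mallet_grip [(0.94, [385.0, 220.0], [0.4847, 0.2512]), (0.93, [416.0, 191.0], [0.3321, 0.2691]), (0.33, [293.0, 187.0], [0.5428, -0.0342])]
mallet_head [(0.77, [412.0, 200.0], [0.3341, 0.2631])]
vial [(0.71, [297.0, 295.0], [0.8015, 0.1859]), (0.64, [336.0, 201.0], [0.4808, 0.0824])]
dish [(0.65, [410.0, 249.0], [0.4815, 0.3442]), (0.54, [195.0, 158.0], [0.5949, -0.4253])]
top [-3.06591824  0.01108997 -1.55359358] [0.45291539 0.04085283 1.37973947] 458.18492199171965
deck [(0.83, [363.0, 211.0], [0.5361, -0.066
[... 900 characters left out ...]
'clock': 1.2, 'qpos': array([-1.30621104,  0.52138064, -0.03627687,  1.59946813,  0.02118495,
        1.0211183 , -0.11283647]), 'qd': array([ 1.18585586e-03, -1.40487424e-03,  6.27882317e-04,  1.19589671e-03,
       -9.99427360e-04, -4.60147325e-05,  6.28054073e-04]), 'joint_efforts': array([ 2.33818400e-04, -9.26871729e+01,  1.97915040e+00, -3.70253384e+01,
        1.83244573e-02,  1.78371603e-03,  6.10023972e-05]), 'position': array([0.20538667, 0.59029435, 0.23131454]), 'tool_rot': array([ 3.14158313e+00, -2.81733261e-06,  2.80669949e+00]), 'force': array([ 0.51391092, -0.19192827, -0.02134379]), 'moment': array([ 0.0289753 ,  0.00366931, -0.0186868 ]), 'grip_width': 0.08539439793215974}
```

View both.

View pics/scene0.png

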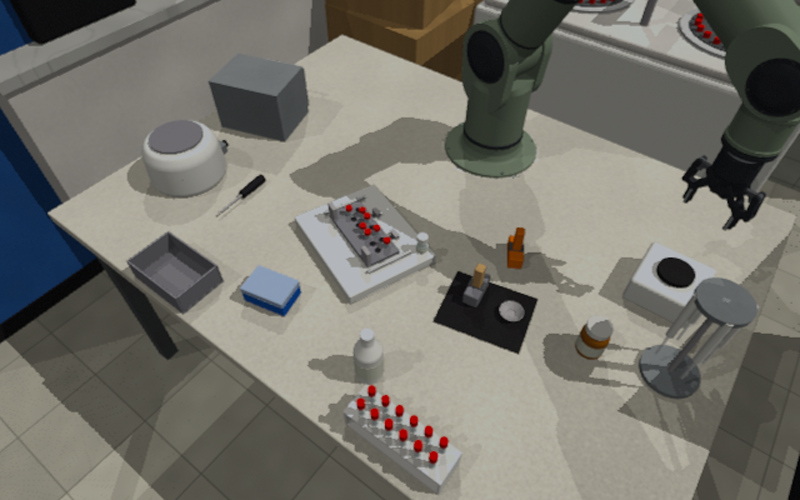

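View pics/top0.png

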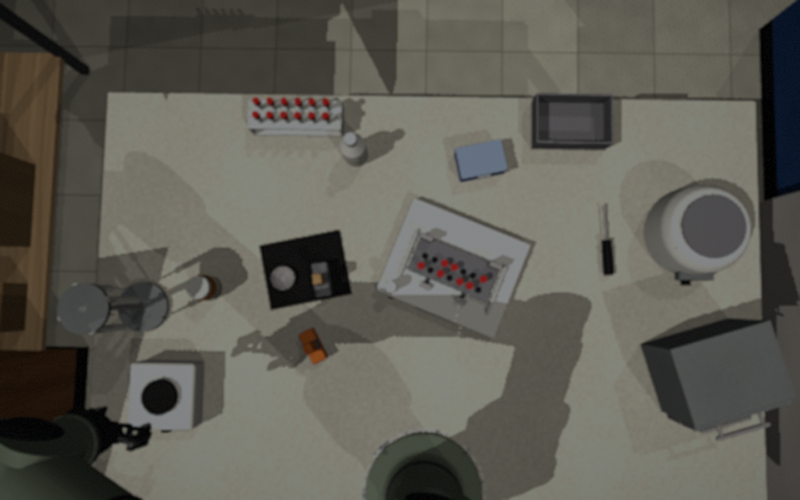

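```bash
cat > b.py <<'E'
from h import *
c=cam("top"); save(c,"top1",(205,150,225,130),3.5)
c=cam("scene"); save(c,"scene1",(230,140,210,150),3.8)
E
python3 b.py
```

```text
(no output)
```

View pics/top1.png

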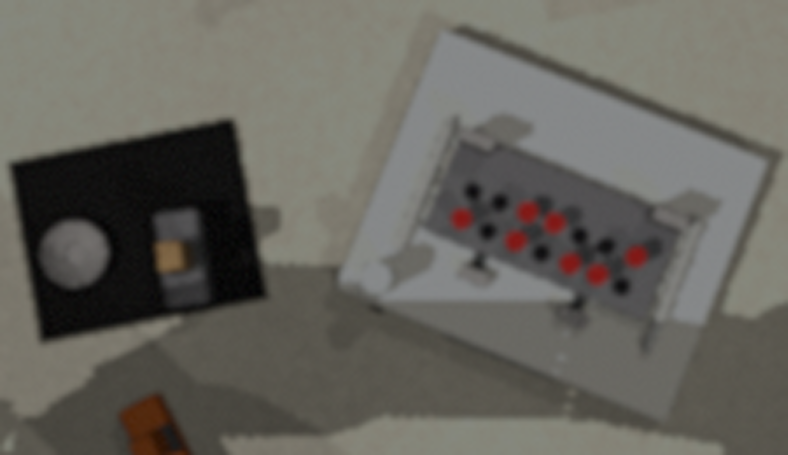

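View pics/scene1.png

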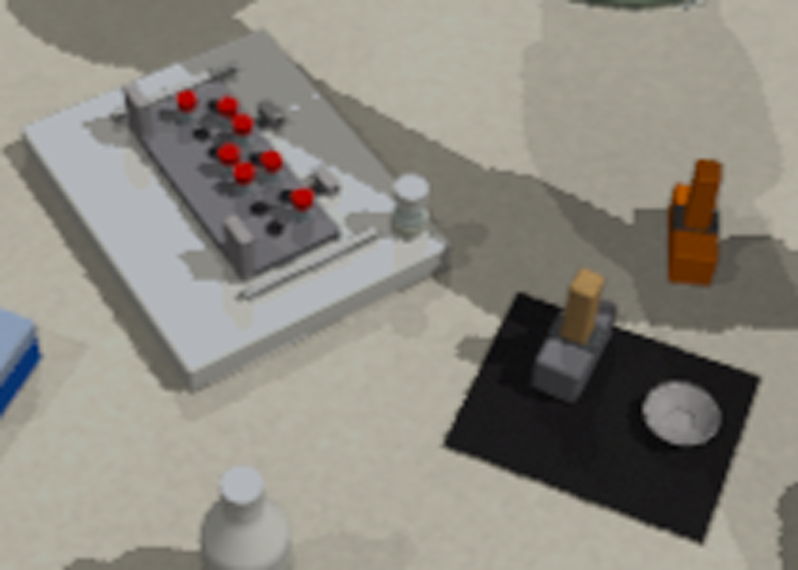

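```bash
cat > c.py <<'E'
from h import *
from scipy.optimize import least_squares
cs={"t":cam("top"),"s":cam("scene")}
def raw(k,p): 
    l,t,s={"t":(205,150,3.5),"s":(230,140,3.8)}[k]; return np.array([l+(p[0]+.5)/s-.5,t+(p[1]+.5)/s-.5])
def fit(obs,x0):
    def r(p):
        R=Ro.from_euler('z',p[2]).as_matrix(); return np.concatenate([proj(cs[k],R@np.array(m)+[p[0],p[1],0])-raw(k,u) for k,m,u in obs])
    s=least_squares(r,x0,loss="soft_l1"); print(np.round(s.x,4),np.round(r(s.x).reshape(-1,2),1).tolist()); return s.x
X,Y=.12,.15
print("deck");d=fit([("t",(X,Y,.03),(444,30)),("t",(X,-Y,.03),(776,156)),("t",(-X,-Y,.03),(663,418)),("t",(-X,Y,.03),(342,286)),
 ("s",(X,-Y,.03),(25,132)),("s",(X,Y,.03),(192,378)),("s",(-X,Y,.03),(445,245)),("s",(-X,-Y,.03),(265,30))],[.53,-.065,-.37])
print("mat");fit([("t",(.08,.1,.004),(10,162)),("t",(.08,-.1,.004),(233,121)),("t",(-.08,-.1,.004),(267,296)),("t",(-.08,.1,.004),(42,340)),
 ("s",(-.08,-.1,.004),(521,293)),("s",(.08,-.1,.004),(444,446)),("s",(.08,.1,.004),(703,542)),("s",(-.08,.1,.004),(760,377))],[.52,.295,.18])
print("mallet");fit([("t",(0,0,.1),(171,257)),("s",(0,0,.1),(588,279)),("t",(.04,.018,.04),(152,212)),("t",(-.04,-.018,.04),(208,298)),("t",(.04,-.018,.04),(198,208)),("t",(-.04,.018,.04),(165,305)),
("s",(.04,-.018,.04),(541,343)),("s",(.04,.018,.04),(581,359)),("s",(.04,-.018,.004),(534,387)),("s",(.04,.018,.004),(572,399))],[.5,.255,.15])
R=Ro.from_euler('z',d[2]).as_matrix()
for n,l in(("lugL",(.045,.085,.062)),("lugLhome",(.03,.085,.062)),("lugR",(.045,-.085,.062))): print(n,R@l+[d[0],d[1],0])
for k in cs:
    print(k,[(n,round(q["score"],2),np.round(R.T@(ray(cs[k],q["uv"],.062)-[d[0],d[1],0]),4)[:2]) for n in("lug_left","lug_right") for q in cams.pinpoint({"t":"top","s":"scene"}[k],n)[:1]])
E
python3 c.py
```

```text
deck
[ 0.5279 -0.0628 -0.37  ] [[-0.7, -1.4], [-1.4, 0.3], [1.1, 1.4], [-2.3, 0.2], [-2.6, -0.6], [-1.8, -0.5], [1.6, 0.4], [-1.1, -0.4]]
mat
[0.5159 0.2923 0.2135] [[-0.9, 0.2], [0.3, -1.0], [0.5, 1.0], [-0.7, 1.4], [-1.2, -0.3], [-0.9, -0.1], [-0.0, 1.0], [0.5, 0.2]]
mallet
[0.4896 0.2481 0.151 ] [[-0.4, 0.4], [-0.2, 0.7], [0.6, 1.2], [0.1, 2.1], [-0.4, 0.7], [0.2, 1.8], [-1.8, 4.5], [-0.5, 5.3], [-1.1, 0.3], [0.4, 2.1]]
lugL [6.00632103e-01 1.88180824e-04 6.20000000e-02]
lugLhome [0.58664707 0.00561209 0.062     ]
lugR [ 0.53916112 -0.15830888  0.062     ]
t [('lug_left', 0.68, array([0.0454, 0.0875])), ('lug_right', 0.79, array([ 0.034 , -0.0833]))]
s [('lug_left', 0.67, array([0.0352, 0.0863])), ('lug_right', 0.91, array([ 0.0394, -0.0875]))]
```

apply_moves(steps=[[-1.5,-0.9,0,0.04],[-4.6,-2.7,0,0.13],[-8.0,-4.8,0,0.23],[-11.5,-6.8,0,0.33],[-14.9,-8.9,0,0.42],[-18.4,-10.9,0,0.52],[-21.8,-13.0,0,0.62],[-25.3,-15.0,0,0.72],[-28.7,-17.1,0,0.81],[-31.0,-18.5,0,0.9]], claw=0, force=100)

```text
clock: 2.43
position: [0.4395, 0.3104, 0.2317]
tool_rot: [3.141, 0.001, 1.9]
force: [-0.3, 0.2, -0.5]
grip_width: 0.0848
```

```bash
cat >> h.py <<'E'
def rel(target,yaw=None):
    s=telemetry.observe(); R=Ro.from_euler('xyz',s["tool_rot"]).as_matrix()
    d=R.T@(np.array(target)-s["position"]); dy=0 if yaw is None else -(yaw-s["tool_rot"][2]+np.pi)%(2*np.pi)-np.pi
    if yaw is not None: dy=-((yaw-s["tool_rot"][2]+np.pi)%(2*np.pi)-np.pi)
    print("clock",round(s["clock"],2),"pos",np.round(s["position"],4),"yaw",round(s["tool_rot"][2],3),"F",np.round(s["force"],1),"gw",round(s["grip_width"],4),"q7",round(s["qpos"][6],2))
    print("move cm",np.round(d*100,2),"turn",round(dy,3))
E
python3 -c "
from h import *
rel((.491,.248,.05),.151+np.pi/2)"
```

```text
clock 2.43 pos [0.4395 0.3104 0.2317] yaw 1.9 F [-0.3  0.2 -0.5] gw 0.0848 q7 -0.28
move cm [-7.56  2.84 18.17] turn 0.178
```

apply_moves(steps=[[-1.5,0.5,0,0.05],[-3.5,1.3,0.5,0.1],[-5.5,2.1,2,0.14],[-7.0,2.6,4,0.178],[-7.6,2.8,6,0.178],[-7.6,2.8,7.5,0.178],[-7.6,2.8,8.5,0.178],[-7.6,2.8,9,0.178],[-7.6,2.8,9,0.178],[-7.6,2.8,9,0.178]])

```text
clock: 3.27
position: [0.4889, 0.2517, 0.1418]
tool_rot: [3.141, -0.0, 1.729]
force: [0.2, -0.1, 0.5]
grip_width: 0.0853
```

```bash
cat > d.py <<'E'
from h import *
rel((.491,.248,.05),.151+np.pi/2)
c=cam("scene"); print(proj(c,telemetry.observe()["position"]))
for k in("mallet_grip","mallet_head"): print(k,[(round(d["score"],2),np.round(d["uv"]).tolist()) for d in cams.pinpoint("scene",k)[:3]])
save(c,"s2",(310,130,150,115),5)
E
python3 d.py
```

```text
clock 3.27 pos [0.4889 0.2517 0.1418] yaw 1.729 F [ 0.2 -0.1  0.5] gw 0.0853 q7 -0.24
move cm [-0.4   0.15  9.18] turn 0.008
[387.33267063 204.41102456]
mallet_grip [(0.88, [380.0, 222.0]), (0.85, [415.0, 191.0])]
mallet_head [(0.83, [380.0, 230.0]), (0.55, [413.0, 202.0])]
```

View pics/s2.png

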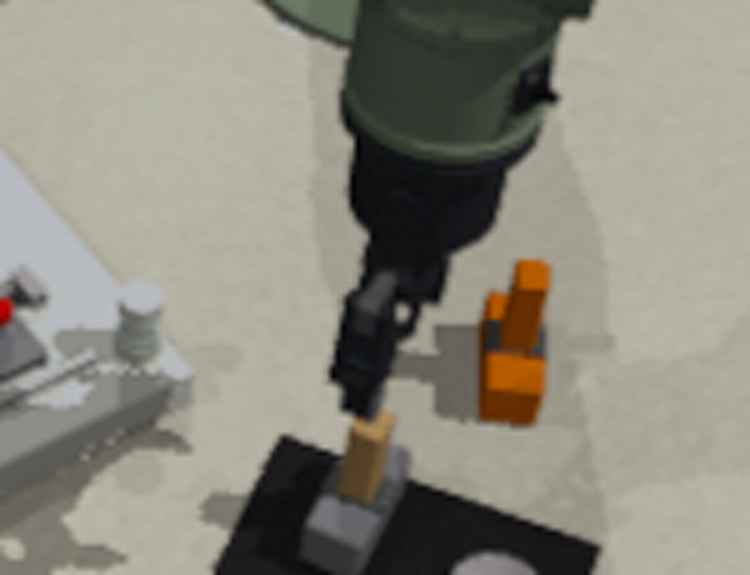

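apply_moves(steps=[[-0.4,0.15,1,0.008],[-0.4,0.15,3,0.008],[-0.4,0.15,5,0.008],[-0.4,0.15,7,0.008],[-0.4,0.15,8.4,0.008],[-0.4,0.15,9.1,0.008],[-0.4,0.15,9.2,0.008],[-0.4,0.15,9.2,0.008],[-0.4,0.15,9.2,0.008],[-0.4,0.15,9.2,0.008]])

```text
clock: 4.25
position: [0.4914, 0.2477, 0.0502]
tool_rot: [3.14, -0.001, 1.721]
force: [1.1, -0.1, 0.2]
grip_width: 0.0853
```

apply_moves(steps=[[0,0,0,0],[0,0,0,0],[0,0,0,0],[0,0,0,0],[0,0,0,0],[0,0,0,0],[0,0,0,0],[0,0,0,0],[0,0,0,0],[0,0,0,0]], claw=1, force=100)

```text
clock: 5.08
position: [0.4911, 0.2475, 0.0495]
tool_rot: [3.141, -0.0, 1.721]
force: [0.7, -0.3, 6.2]
grip_width: 0.0229
```

```bash
cat > e.py <<'E'
from h import *
rel((.491,.248,.05),.151+np.pi/2); print(telemetry.observe()["moment"])
for n in("scene","top"):
    c=cam(n); print(proj(c,telemetry.observe()["position"]))
    for k,z in(("mallet_head",.022),("dish",.004)): print(k,[(round(d["score"],2),np.round(d["uv"]).tolist(),np.round(ray(c,d["uv"],z),3).tolist()) for d in cams.pinpoint(n,k)[:3]])
    if n=="scene": save(c,"s3",(330,170,110,85),6)
E
python3 e.py
```

```text
clock 5.08 pos [0.4911 0.2475 0.0495] yaw 1.721 F [ 0.7 -0.3  6.2] gw 0.0229 q7 -0.2
move cm [ 0.05 -0.   -0.05] turn -0.001
[-0.03515625  0.28006657  0.00408934]
[381.53131972 225.10249648]
mallet_head [(0.75, [412.0, 200.0], [0.332, 0.263, 0.022]), (0.65, [379.0, 231.0], [0.495, 0.244, 0.022])]
dish [(0.55, [408.0, 251.0], [0.491, 0.343, 0.004])]
[256.17804091 223.56274031]
mallet_head []
dish []
```

View pics/s3.png

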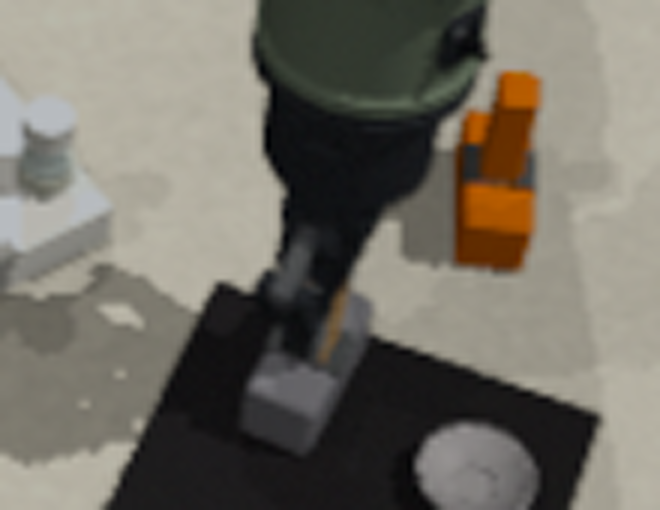

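apply_moves(steps=[[0,0,-0.8,0],[0,0,-2.8,0],[0,0,-6,0],[0,0,-9.5,0],[-0.5,0.2,-12.5,0.02],[-2.5,1,-14.5,0.08],[-5.5,2.2,-15,0.16],[-9,3.6,-15,0.24],[-12.5,5,-15,0.32],[-16,6.4,-15,0.4]])

```text
clock: 6.22
position: [0.5785, 0.0973, 0.2]
tool_rot: [3.141, -0.0, 1.317]
force: [2.2, 1.6, -2.3]
grip_width: 0.0229
```

```bash
cat >> h.py <<'E'
D=np.array([.5279,-.0628,-.37])
def dk(x,y,z): 
    c,s=np.cos(D[2]),np.sin(D[2]); return np.array([D[0]+c*x-s*y,D[1]+s*x+c*y,z])
def indk(p):
    c,s=np.cos(D[2]),np.sin(D[2]); d=np.array(p)[:2]-D[:2]; return np.array([c*d[0]+s*d[1],-s*d[0]+c*d[1]])
YT=D[2]+np.pi/2
E
python3 -c "
from h import *
rel(dk(.097,.085,.0895),YT)"
```

```text
clock 6.22 pos [0.5785 0.0973 0.2   ] yaw 1.317 F [ 2.2  1.6 -2.3] gw 0.0229 q7 -0.28
move cm [-9.46  9.73 11.04] turn 0.117
```

apply_moves(steps=[[-2,2,0,0.04],[-4.5,4.6,0,0.08],[-7,7.2,0,0.117],[-9,9.3,0.5,0.117],[-9.5,9.7,2.5,0.117],[-9.5,9.7,5.5,0.117],[-9.5,9.7,8,0.117],[-9.5,9.7,10,0.117],[-9.5,9.7,11,0.117],[-9.5,9.7,11,0.117]])

```text
clock: 7.05
position: [0.6474, -0.0172, 0.0875]
tool_rot: [-3.139, 0.001, 1.204]
force: [-1.1, -0.2, -1.8]
grip_width: 0.0225
```

```bash
cat > f.py <<'E'
from h import *
rel(dk(.097,.085,.0895),YT); print(indk(telemetry.observe()["position"]))
c=cam("scene"); save(c,"s4",(225,120,130,100),6); print(proj(c,telemetry.observe()["position"]))
for k in("lug_left","lug_right","mallet_head"): print(k,[(round(d["score"],2),np.round(d["uv"]).tolist(),np.round(indk(ray(c,d["uv"],.062)),3).tolist()) for d in cams.pinpoint("scene",k)[:2]])
E
python3 f.py
```

```text
clock 7.05 pos [ 0.6474 -0.0172  0.0875] yaw 1.204 F [-1.1 -0.2 -1.8] gw 0.0225 q7 -0.13
move cm [-0.08  0.21 -0.2 ] turn 0.003
[0.09490641 0.08575224]
[273.74986678 206.94969442]
lug_left [(0.94, [293.0, 205.0], [0.037, 0.089])]
lug_right [(0.67, [216.0, 239.0], [0.273, 0.082]), (0.5, [271.0, 201.0], [0.083, 0.041])]
mallet_head [(0.68, [413.0, 201.0], [-0.273, 0.259]), (0.56, [276.0, 212.0], [0.089, 0.084])]
```

View pics/s4.png

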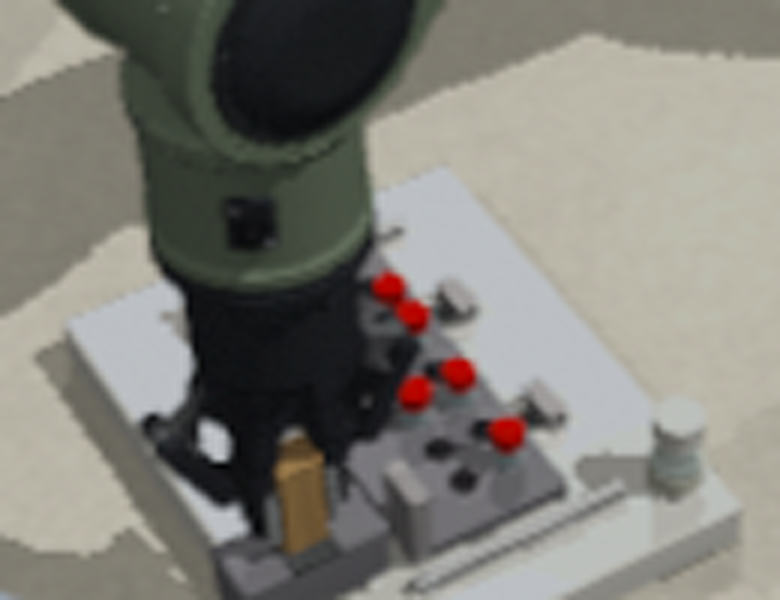

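apply_moves(steps=[[0,-0.1,-0.1,0],[0,-0.2,-0.2,0],[0,-0.3,-0.2,0],[0,-0.4,-0.2,0],[0,-0.5,-0.2,0],[0,-0.6,-0.2,0],[0,-0.7,-0.2,0],[0,-0.75,-0.2,0],[0,-0.75,-0.2,0],[0,-0.75,-0.2,0]])

```text
clock: 8.08
position: [0.6416, -0.0145, 0.0913]
tool_rot: [-3.142, 0.0, 1.204]
force: [-0.1, -0.1, -2.6]
grip_width: 0.023
```

```bash
cat > g.py <<'E'
from h import *
s=telemetry.observe(); u=np.array([np.cos(D[2]),np.sin(D[2])])
print(round(s["clock"],2),"deck mm",np.round(indk(s["position"])*1e3,2),"z",round(s["position"][2]*1e3,1),"yaw",round(s["tool_rot"][2],3),"Fdeck+x",round(s["force"][:2]@u,1),"F",np.round(s["force"],1),"M",np.round(s["moment"],2))
E
python3 g.py
```

```text
8.08 deck mm [88.56 86.1 ] z 91.3 yaw 1.204 Fdeck+x -0.0 F [-0.1 -0.1 -2.6] M [-0.04 -0.06 -0.02]
```

apply_moves(steps=[[0,-0.05,0.1,0],[0,-0.12,0.15,0],[0,-0.2,0.15,0],[0,-0.28,0.15,0],[0,-0.36,0.15,0],[0,-0.44,0.15,0],[0,-0.5,0.15,0],[0,-0.55,0.15,0],[0,-0.6,0.15,0],[0,-0.6,0.15,0]])

```text
clock: 8.92
position: [0.636, -0.0124, 0.0898]
tool_rot: [-3.142, 0.0, 1.204]
force: [-0.4, 0.2, -2.7]
grip_width: 0.0227
```

```bash
python3 g.py
```

```text
8.92 deck mm [82.52 86.1 ] z 89.8 yaw 1.204 Fdeck+x -0.4 F [-0.4  0.2 -2.7] M [-0.03 -0.06 -0.03]
```

apply_moves(steps=[[0,-0.05,0,0],[0,-0.1,0,0],[0,-0.16,0,0],[0,-0.22,0,0],[0,-0.28,0,0],[0,-0.34,0,0],[0,-0.4,0,0],[0,-0.4,0,0],[0,-0.4,0,0],[0,-0.4,0,0]])

```text
clock: 9.75
position: [0.6339, -0.0114, 0.0904]
tool_rot: [3.138, -0.001, 1.203]
force: [8.8, -1.5, -2.4]
grip_width: 0.023
```

```bash
python3 g.py
```

```text
9.75 deck mm [80.21 86.26] z 90.4 yaw 1.203 Fdeck+x 8.7 F [ 8.8 -1.5 -2.4] M [-0.57 -2.17 -0.11]
```

apply_moves(steps=[[0,-0.05,0,0],[0,-0.1,0,0],[0,-0.15,0,0],[0,-0.2,0,0],[0,-0.25,0,0],[0,-0.25,0,0],[0,-0.25,0,0],[0,-0.25,0,0],[0,-0.25,0,0],[0,-0.25,0,0]])

```text
clock: 10.58
position: [0.6323, -0.0101, 0.0907]
tool_rot: [3.137, -0.001, 1.204]
force: [11.7, -1.3, -2.7]
grip_width: 0.0228
```

```bash
python3 g.py
```

```text
10.58 deck mm [78.25 86.84] z 90.7 yaw 1.204 Fdeck+x 11.4 F [11.7 -1.3 -2.7] M [-0.16 -3.02 -0.01]
```

apply_moves(steps=[[0,-0.05,0,0],[0,-0.1,0,0],[0,-0.15,0,0],[0,-0.2,0,0],[0,-0.25,0,0],[0,-0.25,0,0],[0,-0.25,0,0],[0,-0.25,0,0],[0,-0.25,0,0],[0,-0.25,0,0]])

```text
clock: 11.42
position: [0.6305, -0.0089, 0.0909]
tool_rot: [3.136, -0.002, 1.204]
force: [14.0, 1.7, -2.2]
grip_width: 0.0231
```

```bash
python3 g.py
```

```text
11.42 deck mm [76.14 87.38] z 90.9 yaw 1.204 Fdeck+x 12.4 F [14.   1.7 -2.2] M [ 0.16 -3.66 -0.11]
```

apply_moves(steps=[[0,-0.05,0,0],[0,-0.1,0,0],[0,-0.15,0,0],[0,-0.15,0,0],[0,-0.15,0,0],[0,-0.15,0,0],[0,-0.15,0,0],[0,-0.15,0,0],[0,-0.15,0,0],[0,-0.15,0,0]])

```text
clock: 12.25
position: [0.6296, -0.0083, 0.0911]
tool_rot: [3.135, -0.003, 1.204]
force: [17.5, 0.3, -2.1]
grip_width: 0.0229
```

```bash
python3 g.py
```

```text
12.25 deck mm [75.15 87.59] z 91.1 yaw 1.204 Fdeck+x 16.2 F [17.5  0.3 -2.1] M [ 0.17 -4.38 -0.05]
```

apply_moves(steps=[[0,0.6,0,0],[0,1.6,0,0],[-1,2.0,0,0],[-3.5,2.0,0,0],[-6.8,2.0,0,0],[-10.2,2.0,0,0],[-13.5,2.0,0,0],[-16,2.0,0,0],[-17,2.0,0,0],[-17.1,2.0,0,0]])

```text
clock: 13.08
position: [0.5818, -0.1789, 0.0899]
tool_rot: [-3.141, 0.001, 1.199]
force: [1.1, 0.1, -1.3]
grip_width: 0.0228
```

```bash
python3 g.py
```

```text
13.08 deck mm [ 92.19 -88.76] z 89.9 yaw 1.199 Fdeck+x 1.0 F [ 1.1  0.1 -1.3] M [-0.03  0.04 -0.01]
```

apply_moves(steps=[[0.2,-0.2,0,0],[0.2,-0.4,0,0],[0.2,-0.55,0,0],[0.2,-0.65,0,0],[0.2,-0.75,0,0],[0.2,-0.85,0,0],[0.2,-0.95,0,0],[0.2,-1.05,0,0],[0.2,-1.15,0,0],[0.2,-1.2,0,0]])

```text
clock: 13.92
position: [0.5742, -0.1696, 0.0903]
tool_rot: [3.139, 0.0, 1.204]
force: [6.5, -1.8, -3.0]
grip_width: 0.0228
```

```bash
python3 g.py
```

```text
13.92 deck mm [ 81.76 -82.88] z 90.3 yaw 1.204 Fdeck+x 6.7 F [ 6.5 -1.8 -3. ] M [-0.62 -1.69  0.08]
```

apply_moves(steps=[[0,-0.08,0,0],[0,-0.16,0,0],[0,-0.24,0,0],[0,-0.32,0,0],[0,-0.4,0,0],[0,-0.48,0,0],[0,-0.55,0,0],[0,-0.6,0,0],[0,-0.6,0,0],[0,-0.6,0,0]])

```text
clock: 14.75
position: [0.5692, -0.169, 0.0906]
tool_rot: [3.136, 0.001, 1.203]
force: [8.2, -8.8, -3.1]
grip_width: 0.0228
```

```bash
python3 g.py
```

```text
14.75 deck mm [ 76.88 -84.06] z 90.6 yaw 1.203 Fdeck+x 10.8 F [ 8.2 -8.8 -3.1] M [-2.27 -2.24  0.07]
```

apply_moves(steps=[[0,-0.06,0,0],[0,-0.12,0,0],[0,-0.18,0,0],[0,-0.24,0,0],[0,-0.3,0,0],[0,-0.3,0,0],[0,-0.3,0,0],[0,-0.3,0,0],[0,-0.3,0,0],[0,-0.3,0,0]])

```text
clock: 15.58
position: [0.5666, -0.1685, 0.0908]
tool_rot: [3.136, 0.002, 1.203]
force: [9.0, -12.0, -2.4]
grip_width: 0.0228
```

```bash
python3 g.py
```

```text
15.58 deck mm [ 74.25 -84.55] z 90.8 yaw 1.203 Fdeck+x 12.7 F [  9.  -12.   -2.4] M [-2.98 -2.3   0.13]
```

apply_moves(steps=[[0,0.6,0,0],[0,1.5,0,0],[1,1.9,0,0],[3.5,1.9,0,0],[6.8,1.9,0,0],[10.2,1.9,0,0],[13.5,1.9,0,0],[15.8,1.9,0,0],[16.8,1.9,0,0],[16.9,1.9,0,0]])

```text
clock: 16.42
position: [0.6437, -0.0112, 0.0893]
tool_rot: [-3.141, -0.001, 1.208]
force: [-0.4, 0.1, -1.4]
grip_width: 0.0228
```

apply_moves(steps=[[0,-0.2,0,0],[0,-0.4,0,0],[0,-0.6,0,0],[0,-0.75,0,0],[0,-0.85,0,0],[0,-0.95,0,0],[0,-1.05,0,0],[0,-1.15,0,0],[0,-1.25,0,0],[0,-1.3,0,0]])

```text
clock: 17.25
position: [0.6317, -0.0109, 0.0902]
tool_rot: [3.139, -0.0, 1.203]
force: [5.6, -3.8, -1.4]
grip_width: 0.0226
```

```bash
python3 g.py
```

```text
17.25 deck mm [78.03 85.98] z 90.2 yaw 1.203 Fdeck+x 6.6 F [ 5.6 -3.8 -1.4] M [-0.74 -1.51 -0.04]
```

apply_moves(steps=[[0,-0.08,0,0],[0,-0.16,0,0],[0,-0.24,0,0],[0,-0.32,0,0],[0,-0.4,0,0],[0,-0.48,0,0],[0,-0.55,0,0],[0,-0.62,0,0],[0,-0.68,0,0],[0,-0.7,0,0]])

```text
clock: 18.08
position: [0.6271, -0.0075, 0.0908]
tool_rot: [3.136, -0.002, 1.204]
force: [14.1, 0.4, -3.7]
grip_width: 0.0228
```

```bash
python3 g.py
```

```text
18.08 deck mm [72.46 87.37] z 90.8 yaw 1.204 Fdeck+x 13.0 F [14.1  0.4 -3.7] M [ 0.22 -3.58 -0.06]
```

apply_moves(steps=[[0.03,-0.05,0,0],[0.06,-0.1,0,0],[0.1,-0.15,0,0],[0.1,-0.2,0,0],[0.1,-0.2,0,0],[0.1,-0.2,0,0],[0.1,-0.2,0,0],[0.1,-0.2,0,0],[0.1,-0.2,0,0],[0.1,-0.2,0,0]])

```text
clock: 18.92
position: [0.6256, -0.0062, 0.0908]
tool_rot: [3.136, -0.002, 1.204]
force: [12.9, -0.2, -2.8]
grip_width: 0.023
```

```bash
python3 g.py
```

```text
18.92 deck mm [70.61 88.08] z 90.8 yaw 1.204 Fdeck+x 12.1 F [12.9 -0.2 -2.8] M [-0.11 -3.46 -0.01]
```

apply_moves(steps=[[0,0.6,0,0],[0,1.5,0,0],[-1,1.9,0,0],[-3.5,1.9,0,0],[-6.8,1.9,0,0],[-10.2,1.9,0,0],[-13.5,1.9,0,0],[-15.8,1.9,0,0],[-16.8,1.9,0,0],[-17.0,1.9,0,0]])

```text
clock: 19.75
position: [0.5782, -0.1751, 0.0898]
tool_rot: [-3.141, 0.001, 1.2]
force: [-0.0, -0.2, -2.2]
grip_width: 0.0224
```

apply_moves(steps=[[0,-0.2,0,0],[0,-0.4,0,0],[0,-0.55,0,0],[0,-0.65,0,0],[0,-0.75,0,0],[0,-0.85,0,0],[0,-0.95,0,0],[0,-1.05,0,0],[0,-1.15,0,0],[0,-1.2,0,0]])

```text
clock: 20.58
position: [0.5695, -0.1677, 0.0903]
tool_rot: [3.139, -0.0, 1.204]
force: [6.7, -0.9, -1.4]
grip_width: 0.023
```

```bash
python3 g.py
```

```text
20.58 deck mm [ 76.77 -82.76] z 90.3 yaw 1.204 Fdeck+x 6.6 F [ 6.7 -0.9 -1.4] M [-0.56 -1.76  0.05]
```

Contact. Push right about 8 mm, following its sideways drift.

apply_moves(steps=[[-0.02,-0.08,0,0],[-0.04,-0.16,0,0],[-0.06,-0.24,0,0],[-0.08,-0.32,0,0],[-0.1,-0.4,0,0],[-0.13,-0.48,0,0],[-0.16,-0.56,0,0],[-0.18,-0.63,0,0],[-0.2,-0.68,0,0],[-0.2,-0.7,0,0]])

```text
clock: 21.42
position: [0.563, -0.1675, 0.0905]
tool_rot: [3.137, -0.0, 1.204]
force: [9.6, -3.5, -2.4]
grip_width: 0.0227
```

```bash
python3 g.py
```

```text
21.42 deck mm [ 70.59 -84.89] z 90.5 yaw 1.204 Fdeck+x 10.2 F [ 9.6 -3.5 -2.4] M [-0.85 -2.52 -0.13]
```

apply_moves(steps=[[-0.02,-0.05,0,0],[-0.04,-0.1,0,0],[-0.06,-0.15,0,0],[-0.06,-0.2,0,0],[-0.06,-0.2,0,0],[-0.06,-0.2,0,0],[-0.06,-0.2,0,0],[-0.06,-0.2,0,0],[-0.06,-0.2,0,0],[-0.06,-0.2,0,0]])

```text
clock: 22.25
position: [0.561, -0.1674, 0.0905]
tool_rot: [3.137, -0.0, 1.203]
force: [9.2, -3.7, -2.5]
grip_width: 0.0223
```

```bash
python3 g.py
```

```text
22.25 deck mm [ 68.65 -85.54] z 90.5 yaw 1.203 Fdeck+x 9.9 F [ 9.2 -3.7 -2.5] M [-0.88 -2.36 -0.18]
```

apply_moves(steps=[[0,0.6,0,0],[0,1.4,0,0],[1,1.8,0,0],[3.5,1.8,0,0],[6.8,1.8,0,0],[10.2,1.8,0,0],[13.5,1.8,0,0],[15.8,1.8,0,0],[16.8,1.8,0,0],[17.0,1.8,0,0]])

```text
clock: 23.08
position: [0.6375, -0.0111, 0.0893]
tool_rot: [-3.141, -0.001, 1.207]
force: [-0.2, -0.3, -2.2]
grip_width: 0.0229
```

apply_moves(steps=[[0,-0.2,0,0],[0,-0.4,0,0],[0,-0.6,0,0],[0,-0.75,0,0],[0,-0.85,0,0],[0,-0.95,0,0],[0,-1.05,0,0],[0,-1.15,0,0],[0,-1.22,0,0],[0,-1.25,0,0]])

```text
clock: 23.92
position: [0.6265, -0.0107, 0.0904]
tool_rot: [3.138, -0.0, 1.203]
force: [7.7, -3.7, -2.2]
grip_width: 0.0227
```

```bash
python3 g.py
```

```text
23.92 deck mm [73.13 84.2 ] z 90.4 yaw 1.203 Fdeck+x 8.6 F [ 7.7 -3.7 -2.2] M [-0.95 -1.85 -0.11]
```

apply_moves(steps=[[0.02,-0.07,0,0],[0.04,-0.14,0,0],[0.06,-0.21,0,0],[0.08,-0.28,0,0],[0.1,-0.35,0,0],[0.1,-0.4,0,0],[0.1,-0.4,0,0],[0.1,-0.4,0,0],[0.1,-0.4,0,0],[0.1,-0.4,0,0]])

```text
clock: 24.75
position: [0.6234, -0.0081, 0.0905]
tool_rot: [3.138, -0.001, 1.203]
force: [7.4, -2.3, -1.9]
grip_width: 0.0227
```

```bash
python3 g.py
```

```text
24.75 deck mm [69.28 85.49] z 90.5 yaw 1.203 Fdeck+x 7.8 F [ 7.4 -2.3 -1.9] M [-0.73 -1.94 -0.04]
```

apply_moves(steps=[[0.02,-0.06,0,0],[0.04,-0.12,0,0],[0.06,-0.18,0,0],[0.08,-0.24,0,0],[0.08,-0.25,0,0],[0.08,-0.25,0,0],[0.08,-0.25,0,0],[0.08,-0.25,0,0],[0.08,-0.25,0,0],[0.08,-0.25,0,0]])

```text
clock: 25.58
position: [0.6217, -0.0066, 0.0906]
tool_rot: [3.137, -0.001, 1.204]
force: [9.3, -3.9, -2.6]
grip_width: 0.0228
```

```bash
python3 g.py
```

```text
25.58 deck mm [67.11 86.26] z 90.6 yaw 1.204 Fdeck+x 10.1 F [ 9.3 -3.9 -2.6] M [-0.92 -2.39  0.14]
```

apply_moves(steps=[[0.02,-0.05,0,0],[0.04,-0.1,0,0],[0.05,-0.15,0,0],[0.05,-0.15,0,0],[0.05,-0.15,0,0],[0.05,-0.15,0,0],[0.05,-0.15,0,0],[0.05,-0.15,0,0],[0.05,-0.15,0,0],[0.05,-0.15,0,0]])

```text
clock: 26.42
position: [0.6209, -0.0059, 0.0908]
tool_rot: [3.136, -0.001, 1.203]
force: [11.5, -5.0, -2.4]
grip_width: 0.0227
```

```bash
python3 g.py
```

```text
26.42 deck mm [66.11 86.67] z 90.8 yaw 1.203 Fdeck+x 12.5 F [11.5 -5.  -2.4] M [-1.22 -2.88  0.2 ]
```

apply_moves(steps=[[0.0,-0.04,0,0],[0.02,-0.08,0,0],[0.02,-0.08,0,0],[0.02,-0.08,0,0],[0.02,-0.08,0,0],[0.02,-0.08,0,0],[0.02,-0.08,0,0],[0.02,-0.08,0,0],[0.02,-0.08,0,0],[0.02,-0.08,0,0]])

```text
clock: 27.25
position: [0.6207, -0.0058, 0.0909]
tool_rot: [3.135, -0.001, 1.203]
force: [14.3, -5.4, -2.7]
grip_width: 0.023
```

```bash
python3 g.py
```

```text
27.25 deck mm [65.9  86.72] z 90.9 yaw 1.203 Fdeck+x 15.3 F [14.3 -5.4 -2.7] M [-1.63 -3.47  0.25]
```

apply_moves(steps=[[0,0.6,0,0],[0,1.5,0,0],[-1,1.9,0,0],[-3.5,1.9,0,0],[-6.8,1.9,0,0],[-10.2,1.9,0,0],[-13.5,1.9,0,0],[-15.8,1.9,0,0],[-16.8,1.9,0,0],[-17.0,1.9,0,0]])

```text
clock: 28.08
position: [0.5733, -0.173, 0.0899]
tool_rot: [-3.141, 0.001, 1.2]
force: [0.5, -0.1, -0.8]
grip_width: 0.0228
```

apply_moves(steps=[[0,-0.2,0,0],[0,-0.4,0,0],[0,-0.55,0,0],[0,-0.65,0,0],[0,-0.75,0,0],[0,-0.85,0,0],[0,-0.95,0,0],[0,-1.05,0,0],[0,-1.15,0,0],[0,-1.25,0,0]])

```text
clock: 28.92
position: [0.564, -0.1657, 0.0902]
tool_rot: [3.139, -0.0, 1.204]
force: [7.9, -2.8, -1.0]
grip_width: 0.0228
```

```bash
python3 g.py
```

```text
28.92 deck mm [ 70.84 -82.92] z 90.2 yaw 1.204 Fdeck+x 8.4 F [ 7.9 -2.8 -1. ] M [-0.6  -1.91  0.12]
```

apply_moves(steps=[[-0.02,-0.07,0,0],[-0.04,-0.14,0,0],[-0.06,-0.21,0,0],[-0.08,-0.28,0,0],[-0.1,-0.35,0,0],[-0.1,-0.35,0,0],[-0.1,-0.35,0,0],[-0.1,-0.35,0,0],[-0.1,-0.35,0,0],[-0.1,-0.35,0,0]])

```text
clock: 29.75
position: [0.5608, -0.1656, 0.0903]
tool_rot: [3.138, -0.0, 1.204]
force: [7.5, -2.7, -2.9]
grip_width: 0.023
```

```bash
python3 g.py
```

```text
29.75 deck mm [ 67.81 -83.92] z 90.3 yaw 1.204 Fdeck+x 8.0 F [ 7.5 -2.7 -2.9] M [-0.55 -1.89  0.08]
```

apply_moves(steps=[[-0.02,-0.06,0,0],[-0.04,-0.12,0,0],[-0.06,-0.18,0,0],[-0.08,-0.24,0,0],[-0.08,-0.25,0,0],[-0.08,-0.25,0,0],[-0.08,-0.25,0,0],[-0.08,-0.25,0,0],[-0.08,-0.25,0,0],[-0.08,-0.25,0,0]])

```text
clock: 30.58
position: [0.5596, -0.1656, 0.0908]
tool_rot: [3.135, -0.001, 1.204]
force: [14.6, -2.8, -3.6]
grip_width: 0.0226
```

```bash
python3 g.py
```

```text
30.58 deck mm [ 66.73 -84.39] z 90.8 yaw 1.204 Fdeck+x 14.7 F [14.6 -2.8 -3.6] M [-0.8  -3.56 -0.26]
```

apply_moves(steps=[[0,0.6,0,0],[0,1.3,0,0],[1,1.6,0,0],[3.5,1.6,0,0],[6.8,1.6,0,0],[10.2,1.6,0,0],[13.5,1.6,0,0],[15.8,1.6,0,0],[16.8,1.6,0,0],[17.0,1.6,0,0]])

```text
clock: 31.42
position: [0.6331, -0.0088, 0.0893]
tool_rot: [-3.141, -0.001, 1.207]
force: [-0.1, -0.2, -1.7]
grip_width: 0.0229
```

apply_moves(steps=[[0,-0.2,0,0],[0,-0.4,0,0],[0,-0.6,0,0],[0,-0.75,0,0],[0,-0.85,0,0],[0,-0.95,0,0],[0,-1.05,0,0],[0,-1.15,0,0],[0,-1.25,0,0],[0,-1.3,0,0]])

```text
clock: 32.25
position: [0.6215, -0.0079, 0.0903]
tool_rot: [3.139, -0.0, 1.203]
force: [6.8, -2.6, -1.8]
grip_width: 0.0229
```

```bash
python3 g.py
```

```text
32.25 deck mm [67.36 85.02] z 90.3 yaw 1.203 Fdeck+x 7.3 F [ 6.8 -2.6 -1.8] M [-0.85 -1.65 -0.07]
```

Contact as predicted; press to ~16 N to see whether the left gives.

apply_moves(steps=[[0,-0.06,0,0],[0,-0.11,0,0],[0,-0.16,0,0],[0,-0.16,0,0],[0,-0.16,0,0],[0,-0.16,0,0],[0,-0.16,0,0],[0,-0.16,0,0],[0,-0.16,0,0],[0,-0.16,0,0]])

```text
clock: 33.08
position: [0.6211, -0.0078, 0.0906]
tool_rot: [3.137, -0.0, 1.203]
force: [10.3, -4.6, -2.9]
grip_width: 0.0226
```

```bash
python3 g.py
```

```text
33.08 deck mm [66.99 85.  ] z 90.6 yaw 1.203 Fdeck+x 11.3 F [10.3 -4.6 -2.9] M [-1.17 -2.66 -0.09]
```

apply_moves(steps=[[0,-0.04,0,0],[0,-0.08,0,0],[0,-0.08,0,0],[0,-0.08,0,0],[0,-0.08,0,0],[0,-0.08,0,0],[0,-0.08,0,0],[0,-0.08,0,0],[0,-0.08,0,0],[0,-0.08,0,0]])

```text
clock: 33.92
position: [0.6209, -0.0077, 0.0908]
tool_rot: [3.135, -0.001, 1.203]
force: [13.2, -5.7, -4.0]
grip_width: 0.0228
```

```bash
python3 g.py
```

```text
33.92 deck mm [66.79 85.02] z 90.8 yaw 1.203 Fdeck+x 14.4 F [13.2 -5.7 -4. ] M [-1.43 -3.34 -0.13]
```

apply_moves(steps=[[0,0.6,0,0],[0,1.8,0,0],[0,2.5,-0.5,0],[0,2.6,-3,0],[0,2.6,-6,0],[0,2.6,-9,0],[0,2.6,-11,0],[0,2.6,-11.5,0],[0,2.6,-11.5,0],[0,2.6,-11.5,0]])

```text
clock: 34.75
position: [0.6421, -0.0157, 0.204]
tool_rot: [-3.141, 0.0, 1.204]
force: [-0.7, 0.2, -3.1]
grip_width: 0.023
```

```bash
python3 -c "
from h import *
rel((.4911,.2475,.0495),1.721)"
```

```text
clock 34.75 pos [ 0.6421 -0.0157  0.204 ] yaw 1.204 F [-0.7  0.2 -3.1] gw 0.023 q7 -0.18
move cm [ 19.15 -23.52  15.47] turn -0.517
```

apply_moves(steps=[[0.8,-1.0,0,-0.02],[2.7,-3.3,0,-0.07],[5.0,-6.1,0,-0.13],[7.4,-9.1,0,-0.2],[9.8,-12.1,0,-0.27],[12.2,-15.1,0,-0.34],[14.6,-18.0,0,-0.4],[16.8,-20.7,0,-0.46],[18.4,-22.6,0,-0.5],[19.1,-23.5,0,-0.517]])

```text
clock: 35.58
position: [0.4887, 0.2504, 0.2035]
tool_rot: [-3.139, -0.0, 1.728]
force: [0.2, -0.4, -1.4]
grip_width: 0.0229
```

apply_moves(steps=[[0,0,0.5,0],[0,0,2,0],[0,0,4,0],[0,0,6.5,0],[0,0,9,0],[0,0,11,0],[0,0,12,0],[0,0,12.2,0],[0,0,12.2,0],[0,0,12.2,0]])

```text
clock: 36.42
position: [0.4923, 0.2466, 0.0835]
tool_rot: [3.141, -0.0, 1.72]
force: [-0.6, 0.1, -1.8]
grip_width: 0.0226
```

```bash
cat > k.py <<'E'
from h import *
rel((.4911,.2475,.0495),1.721)
c=cam("scene"); a=c[0]["color"][:,:,::-1]; t=cam("top"); b=t[0]["color"][:,:,::-1]
A=cv2.resize(a[140:290,240:440],(800,600),interpolation=2); cv2.imwrite("pics/s5.png",A)
cv2.imwrite("pics/t5.png",cv2.resize(b[150:280,205:430],None,fx=3.5,fy=3.5,interpolation=2))
for n,cc in(("scene",c),("top",t)):
  for k,z in(("lug_left",.062),("lug_right",.062),("stop_left",.036),("stop_right",.036),("tray_mid",.043)): print(n,k,[(round(d["score"],2),np.round(indk(ray(cc,d["uv"],z))*1e3).tolist()) for d in cams.pinpoint(n,k)[:1]])
E
python3 k.py
```

```text
clock 36.42 pos [0.4923 0.2466 0.0835] yaw 1.72 F [-0.6  0.1 -1.8] gw 0.0226 q7 -0.2
move cm [ 0.11 -0.11  3.4 ] turn -0.001
scene lug_left [(0.6, [30.0, 75.0])]
scene lug_right [(0.95, [46.0, -92.0])]
scene stop_left [(0.81, [-61.0, 48.0])]
scene stop_right [(0.56, [-55.0, -60.0])]
scene tray_mid [(0.82, [-9.0, -2.0])]
top lug_left [(0.9, [24.0, 90.0])]
top lug_right [(0.56, [27.0, -90.0])]
top stop_left [(0.97, [-64.0, 57.0])]
top stop_right [(0.29, [-3.0, 1.0])]
top tray_mid [(0.7, [-17.0, 5.0])]
```

View pics/s5.png

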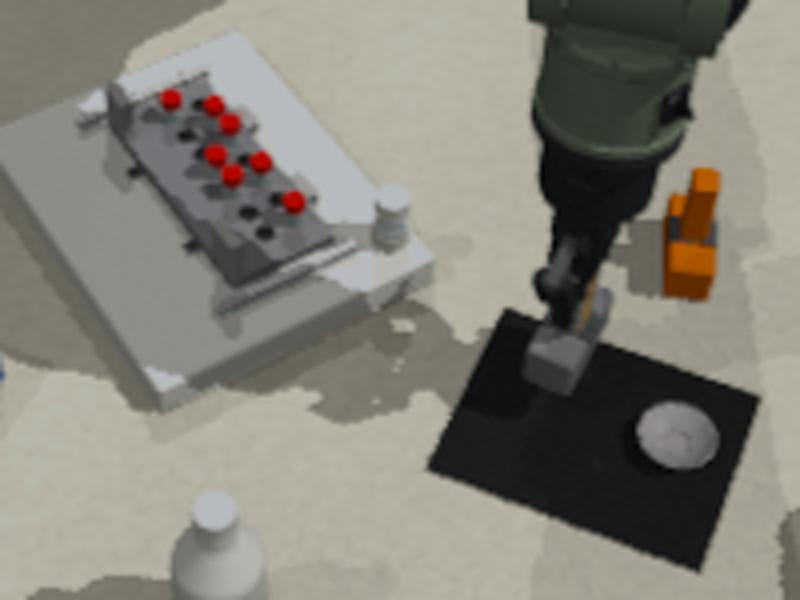

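apply_moves(steps=[[0.1,-0.1,0.6,0],[0.1,-0.1,1.4,0],[0.1,-0.1,2.1,0],[0.1,-0.1,2.6,0],[0.1,-0.1,2.9,0],[0.1,-0.1,3.1,0],[0.1,-0.1,3.2,0],[0.1,-0.1,3.3,0],[0.1,-0.1,3.35,0],[0.1,-0.1,3.35,0]])

```text
clock: 37.85
position: [0.4907, 0.2476, 0.0495]
tool_rot: [3.141, -0.0, 1.721]
force: [-0.0, -0.7, -0.9]
grip_width: 0.0229
```

```bash
python3 g.py
```

```text
37.85 deck mm [-146.91  275.95] z 49.5 yaw 1.721 Fdeck+x 0.2 F [-0.  -0.7 -0.9] M [-0.1   0.05  0.03]
```

apply_moves(steps=[[0,0,0.02,0],[0,0,0.04,0],[0,0,0.06,0],[0,0,0.08,0],[0,0,0.08,0],[0,0,0.08,0],[0,0,0.08,0],[0,0,0.08,0],[0,0,0.08,0],[0,0,0.08,0]])

```text
clock: 38.68
position: [0.4909, 0.2476, 0.0494]
tool_rot: [3.141, -0.0, 1.721]
force: [-3.3, -2.3, 17.7]
grip_width: 0.023
```

```bash
python3 g.py
```

```text
38.68 deck mm [-146.79  276.03] z 49.4 yaw 1.721 Fdeck+x -2.2 F [-3.3 -2.3 17.7] M [-0.6   1.17  0.03]
```

apply_moves(steps=[[0,0,-0.05,0],[0,0,-0.05,0],[0,0,-0.05,0],[0,0,-0.05,0],[0,0,-0.05,0],[0,0,-0.05,0],[0,0,-0.05,0],[0,0,-0.05,0],[0,0,-0.05,0],[0,0,-0.05,0]])

```text
clock: 39.52
position: [0.4908, 0.2477, 0.0494]
tool_rot: [3.141, -0.0, 1.721]
force: [-1.2, -1.6, 9.1]
grip_width: 0.0229
```

apply_moves(steps=[[0,0,0,0],[0,0,0,0],[0,0,0,0],[0,0,0,0],[0,0,0,0],[0,0,0,0],[0,0,0,0],[0,0,0,0],[0,0,0,0],[0,0,0,0]], claw=0)

```text
clock: 40.35
position: [0.4906, 0.2476, 0.049]
tool_rot: [-3.142, 0.0, 1.721]
force: [-0.0, -0.2, 0.5]
grip_width: 0.0854
```

apply_moves(steps=[[0,0,-0.5,0],[0,0,-1.5,0],[0,0,-3,0],[0,0,-5,0],[0,0,-8,0],[0,0,-11,0],[0,0,-14,0],[2,0,-16,0],[4,0,-17,0],[6,0,-17,0]])

```text
clock: 41.18
position: [0.4824, 0.308, 0.2228]
tool_rot: [3.138, -0.003, 1.72]
force: [-0.4, 0.1, -0.2]
grip_width: 0.0856
```

```bash
python3 k.py
```

```text
clock 41.18 pos [0.4824 0.308  0.2228] yaw 1.72 F [-0.4  0.1 -0.2] gw 0.0856 q7 -0.37
move cm [-6.16 -0.11 17.32] turn -0.001
scene lug_left [(0.77, [29.0, 94.0])]
scene lug_right [(0.77, [37.0, -92.0])]
scene stop_left [(0.65, [-71.0, 43.0])]
scene stop_right [(0.71, [-60.0, -69.0])]
scene tray_mid [(0.85, [-16.0, -0.0])]
top lug_left [(0.7, [31.0, 88.0])]
top lug_right [(0.56, [31.0, -92.0])]
top stop_left [(0.87, [-59.0, 49.0])]
top stop_right [(0.91, [-64.0, -43.0])]
top tray_mid [(0.82, [-18.0, 9.0])]
```

View pics/s5.png

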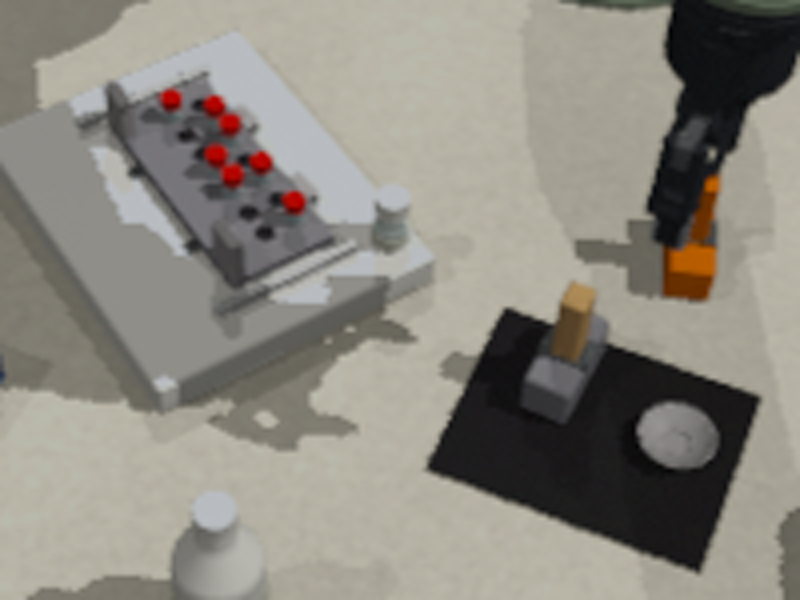

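View pics/t5.png

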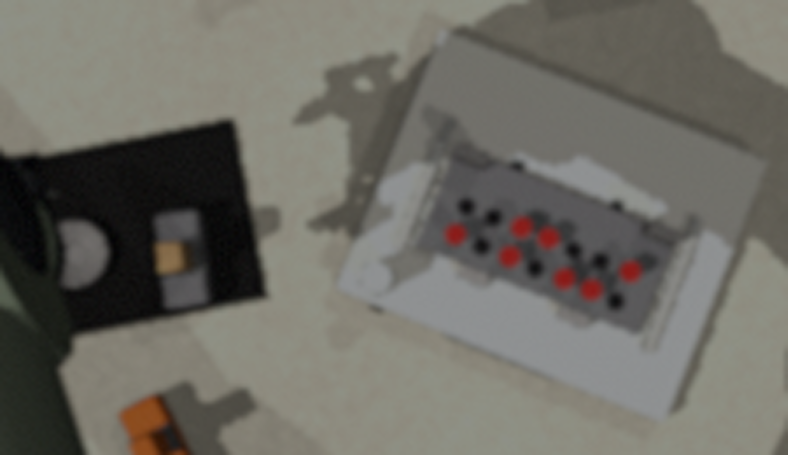

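The pictures show the mallet standing upright on the mat (scene crop 565,350), the tray touching both stops (top crop 475,275 and 580,315), and the vial, dish and orange mallet where they were. I'm handing in.

```bash
python3 -c "
from h import *
print(workorder.job_done())"
```

```text
the job is handed in; nothing more can be done
None
```

The tray is loose and sits square against both stops, and the mallet stands upright back on its mat. I handed the job in at about 41 s.

I tapped the left and right lugs in turn with slow pushes. The highest force read was about 17.5 N; force is only reported at the end of each move, so short peaks in between were not seen.

**Last checks:**
- **Force:** pressed at 14–15 N, both lugs held firm, at deck x 66.8 mm (left) and 66.7 mm (right).
- **Overhead camera:** both lug faces read about x = 31 mm, against 30 mm when home.
- **Other things:** the vial, dish and orange mallet look unmoved in the last pictures. The screwdriver, tip box and reagent jar were out of those crops, so I didn't check them.

**Disagreement:** the scene camera's network gave 29 mm for the left lug and 37 mm for the right. I put this down to noise, because its readings of the fixed stops were off by a similar amount; the force check and the overhead camera agree that the tray is square.

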